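Set the misting unit's flow valve two turns open

ROBOT

A 6-joint arm with a two-finger parallel gripper is mounted at the origin on the work surface. World frame = base frame: x ahead of the robot, y to its left, z up, the work surface at z = 0. Lengths are in m, angles in rad, forces in N, time in s.
With the tool pointing down it reaches from about 0.425 to 0.95 m from the base axis. Payload 3.5 kg.
Tool frame: the origin (TCP) lies midway between the tips of the shut fingers; the grasp point (between the pads) lies 19 mm behind it; z points along the fingers, y is the line along which they close (so a half turn about z gives the same grasp; the last joint's range is limited). The gripper opens to 85 mm and grips with 20 to 120 N. Pads are 22 mm wide; open, the fingers measure 114 mm over their backs; the gripper's body (76 mm by 85 mm) begins 54 mm behind the grasp point. The pads swing forward as they close: fully open they stand 13 mm farther back than shut.
Start: joints at [1.18, 0.286, 1.577, -0, 1.279, -0.15], TCP at [0.161, 0.656, 0.231] pointing down, gripper open.
Joint ranges: [-2.77, 2.77], [-0.9, 2.22], [0.21, 2.48], [-1.53, 4.67], [0.24, 2.81], [-2.84, 2.84]. Speed limits (rad/s): [2.79, 2.79, 3.14, 3.14, 3.14, 3.14].

INTERFACE

Orientations are given as a unit quaternion [x, y, z, w].
In Python, from plant import ctrl gives the robot as it stands.
- The arm moves only by the tool arm_command, never from a script. Its argument "steps" is one flat list of numbers, 5 for each row, row after row: the opening in per cent of the stroke, from 0 (shut) to 100 (fully open), then the shift along the tool's x, y, z each as a share of 25 mm, from -1 to 1, then the turn about the tool's z as a share of 0.1 rad, from -1 to 1. In form: [grip, tx, ty, tz, spin, grip, tx, ty, tz, spin, ...]. A call has 1 to 8 rows; each row shifts and turns the commanded pose from where the row before left it, along the tool's axes as they then stand; what a row does not reach is not made up. A row lasts 1/12 s, in which the tool goes at most 41.7 mm and 7.16 degrees, less where a joint would pass 70% of its speed; a pose out of reach is approached as far as the arm can. A call with a number of a shift or a turn outside -1 to 1 is refused whole. A call with a gripper value outside its range is refused whole. The fingers move at their own pace and stop on an object; "squeeze" is the grip in N (left out, the last holds). Time passes only in rows, so rows that do not move let the fingers close. It gives the time, the measured TCP pose, the force, the opening and the grip force at its end, in the units of the state.
- ctrl.get_state(): the state, without advancing time (a new reading comes with each control period).
- ctrl.read_camera(name): name is "scene" or "top"; returns the picture (480x640x3 uint8, red, green, blue); there is no depth.
- ctrl.camera_model(name): a dict with "intrinsics" (3x3 intrinsics, pixels), "D" ([k1, k2, p1, p2, k3] as OpenCV has them; the pictures are not rectified), "rvec" (rotation vector, rad) and "tvec" (3), from world to camera coordinates, as OpenCV has them. Camera axes: x right, y down, z forward; pixel columns grow to the right and rows downward; lengths in m; the calibration is good to about 2 mm. A picture is of the moment at which its call begins. camera_model takes no time and is no camera call.
- ctrl.sign_off(): hands the job in; it is judged then, once.
The state is a dict: "time": time; "qpos": joint angles; "dq": joint speeds; "joint_efforts": joint torques, N m; "eef_pos": TCP position; "tcp_rot": TCP orientation; "contact_force": force on the tool from outside, world axes, zero at the start; "wrist_torque": the same for the moment, N m; "opening": opening from 0.0 (shut) to 1.0 (fully open); "finger_force": force on a finger pad.
Only numpy, scipy, OpenCV 4.12 (cv2) and the standard library are available. Lean on these libraries where they do the work, as an engineer would, in place of code of your own. Each camera call takes 0.05 s, during which the arm holds its last target. There are 200 camera calls.

TASK

At the outdoor test station, set the flow of the white misting unit: with the crank handle on its larger wheel, turn the wheel clockwise (seen from above) until it is shut against its stop, then back it off exactly two full turns counter-clockwise. Finish still gripping the crank handle there, holding the wheel still. Leave the unit's small wheel, the pump bottle, the tube rack and the phone as they are.

Things in the scene. Friction and masses are not known exactly. Their poses are not given: they have to be found in the camera images.
- mist_unit: White enclosure, fixed to the table, top face 70 mm up, with two upright valve stems. Origin: on the table surface, directly under the axis of the larger wheel (flow valve); z up. The enclosure reaches from -80 to +210 mm along its y and +-80 mm along its x; the small wheel's axis lies 165 mm along its +y.
- wheel_hub (a point): Centre of the larger wheel, on its axis, 108 mm above the table. Dark steel, 3 spokes, rim circle radius 50 mm, rim 12 mm thick with its top 114 mm above the table; only the crank handle stands up from it. It turns with a steady drag of about 0.12 N m (2 to 3 N at the handle) and stays where it is left.
- flow_valve (a joint): Angle of the larger wheel, rad: 0 = shut, at the hard stop, where the crank handle lies from the axis along mist_unit's +x; it grows counter-clockwise seen from above (opening), one full turn = 6.283, so handle direction = mist_unit's yaw + this value. It starts a third to one and a third turns open and can open to nearly three turns.
- crank: The crank handle: an upright black round grip, 18 mm in diameter and 50 mm tall, standing on the larger wheel's rim, 50 mm from the wheel's axis. It spins freely about its own upright axis, so a firmly closed gripper can carry it round without turning itself. Origin: centre of its lower end, 115 mm above the table; z up.
- crank_grip (a point): Point on the crank handle's axis at mid-height, 142 mm above the table: where to grip it.
- drain_rim (a point): Point on the rim (radius 22 mm) of the small plain four-spoked wheel, 104 mm above the table. This wheel has no handle and is to be left alone.
- sanitiser: Pump bottle, 68 mm in diameter, 148 mm tall, loose on the table; origin at the centre of its foot. Leave alone.
- tube_rack: White rack full of capped tubes, 100 by 120 mm, 105 mm tall, loose on the table; origin at the centre of its foot. Leave alone.
- phone: Black phone lying flat, 75 by 152 by 9 mm, loose; origin at the centre of its underside. Leave alone.

How it is judged:
On the way, in this order (a step that is already met when the one before it is completed fails the run):
1. The larger wheel is shut against its stop, turned by its crank handle (value of joint flow_valve below 0.06 rad and contact force between the fingers and crank above 2 N and distance between the grasp point and crank_grip below 0.03 m), for 0.1 s.
2. The wheel is backed off past one and a half turns with the handle in the grip (value of joint flow_valve above 9.5 rad and contact force between the fingers and crank above 2 N and distance between the grasp point and crank_grip below 0.03 m), for 0.05 s.
At the end, for the whole second after the job is handed in: The larger wheel is at rest two full turns (12.57 rad, within 0.2) open from its stop, its crank handle still gripped (over 2 N, middle within 30 mm of the grasp point); bottle, rack and phone moved under 20 mm, the small wheel's rim under 8 mm (value of joint flow_valve between 12.366 and 12.766 rad and velocity of joint flow_valve between -0.1 and 0.1 rad/s and contact force between the fingers and crank above 2 N and distance between the grasp point and crank_grip below 0.03 m and not (distance of sanitiser from where it was at the start of the episode above 0.02 m) and not (distance of tube_rack from where it was at the start of the episode above 0.02 m) and not (distance of phone from where it was at the start of the episode above 0.02 m) and not (distance of drain_rim from where it was at the start of the episode above 0.008 m)); the arm keeps its last pose, push and grip.
It fails at once if The pump bottle is shifted by more than 20 mm (distance of sanitiser from where it was at the start of the episode above 0.02 m).
It fails at once if The tube rack is shifted by more than 20 mm (distance of tube_rack from where it was at the start of the episode above 0.02 m).
It fails at once if The phone is shifted by more than 20 mm (distance of phone from where it was at the start of the episode above 0.02 m).
It fails at once if The small wheel is turned (its rim moves more than 8 mm) (distance of drain_rim from where it was at the start of the episode above 0.008 m).
It also fails if it takes over 67 s, if anything falls off the work surface, if the arm or the gripper's body presses on something with over 40 N, if the wrist force passes 120 N, or if a joint passes its speed limit or range.

## Working session

There is one attempt and no reset: what is moved stays moved. The work goes in short steps, Python scripts to look and compute and a tool call to move; the robot and the scene stay as the last step left them, time stands still between calls to the robot, and variables do not carry over. Pictures are saved under pics/ and viewed, at most 10 in all, crops included, and the job is handed in when it is done.

Besides the shell and the picture viewer there is one more tool, called after "Request:" as a command line: name --argument value ..., lists and objects as JSON in quotes. arm_command: Moves the arm, as the interface text tells. Its arguments: {"type":"object","properties":{"steps":{"type":"array","items":{"type":"number"}},"squeeze":{"type":"number"}},"required":["steps"]}

```bash
mkdir -p pics; cat > h.py <<'E'
import numpy as np, cv2
from plant import ctrl
def cam(n):
    m=ctrl.camera_model(n); K=np.array(m["intrinsics"],float); D=np.array(m["D"],float); R=cv2.Rodrigues(np.array(m["rvec"],float))[0]; t=np.array(m["tvec"],float).ravel()
    return K,D,R,t
def ray(n,px,z):
    K,D,R,t=cam(n); u=cv2.undistortPoints(np.array(px,float).reshape(-1,1,2),K,D).reshape(-1,2)
    d=np.c_[u,np.ones(len(u))]@R; c=-R.T@t
    return c+d*((z-c[2])/d[:,2])[:,None]
def proj(n,P):
    K,D,R,t=cam(n); return cv2.projectPoints(np.array(P,float).reshape(-1,1,3),cv2.Rodrigues(R)[0],t,K,D)[0].reshape(-1,2)
def snap(n,f):
    im=ctrl.read_camera(n); cv2.imwrite(f"pics/{f}.png",im[:,:,::-1]); return im
E
python3 - <<'E'
from h import *
for n in("scene","top"):
    snap(n,n+"0"); K,D,R,t=cam(n); print(n,-R.T@t)
s=ctrl.get_state(); print(s)
E
```

```text
scene [1.03039841 0.64719789 1.05933607]
top [0.33894558 0.03718448 1.36741099]
{'time': 0.1, 'qpos': array([ 1.18000009e+00,  2.87121337e-01,  1.57802657e+00, -4.62626794e-05,
        1.27862959e+00, -1.50029395e-01]), 'dq': array([ 0.00057099, -0.0011727 , -0.00232043, -0.0001527 ,  0.00035487,
        0.00106027]), 'joint_efforts': array([ 1.10229143e-03, -4.07291794e+01, -2.93701422e+01, -1.62192077e-04,
        3.37757192e-03, -1.29230105e-05]), 'eef_pos': array([0.16072197, 0.65496785, 0.23005818]), 'tcp_rot': array([ 1.20086152e-01,  9.92762873e-01, -1.05864177e-03, -2.70479451e-04]), 'contact_force': array([ 0.82021776, -0.41042192,  0.02823938]), 'wrist_torque': array([ 0.05391051, -0.01255457,  0.01841168]), 'finger_force': 0.0, 'opening': 0.9998493885691002}
```

View pics/scene0.png

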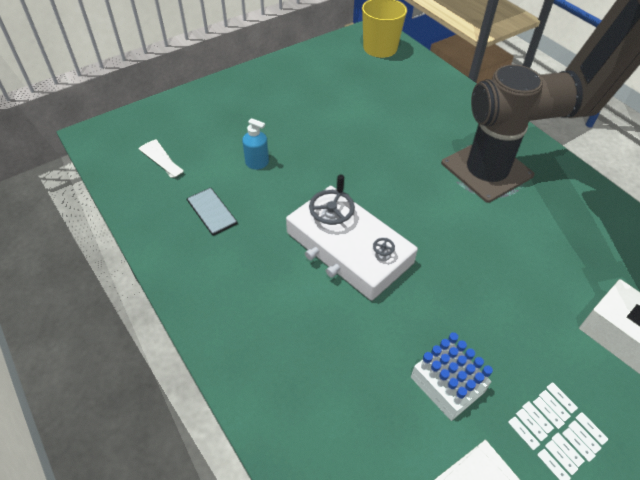

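View pics/top0.png

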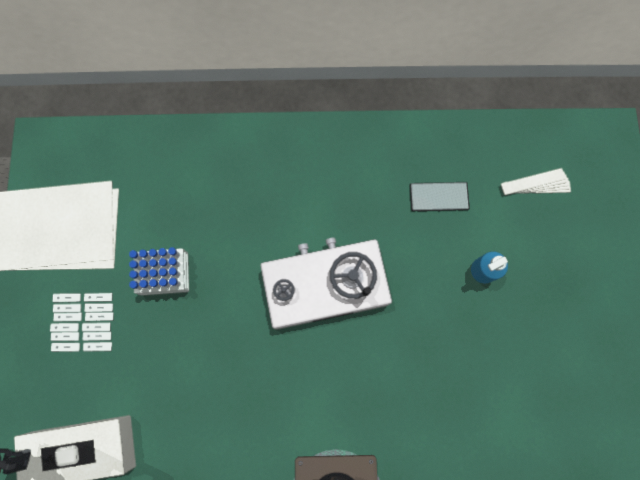

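The scene view shows the white unit with its large wheel at (331,207), the black crank handle at (340,184) and the small wheel at (384,247). In the top view they are at (353,275), (367,291) and (284,290). The bottle is at (491,267), the phone at (440,197) and the rack at (160,270).

```bash
python3 - <<'E'
from h import *
im=cv2.imread("pics/top0.png"); g=im.max(2)
def ell(x0,x1,y0,y1,z,n):
    m=np.zeros(g.shape,np.uint8); m[y0:y1,x0:x1]=(g[y0:y1,x0:x1]<110)*255
    c=max(cv2.findContours(m,cv2.RETR_EXTERNAL,cv2.CHAIN_APPROX_NONE)[0],key=cv2.contourArea).reshape(-1,2)
    P=ray("top",c,z)[:,:2]; (cx,cy),r=cv2.minEnclosingCircle(P.astype(np.float32)); 
    A=np.c_[P,np.ones(len(P))]; s=np.linalg.lstsq(A,(P**2).sum(1),rcond=None)[0]; ce=s[:2]/2
    print(n,ce,np.sqrt(s[2]+ce@ce),"enc",cx,cy,r); return ce
w=ell(325,381,247,302,.112,"wheel"); d=ell(270,297,276,304,.104,"small")
yaw=np.arctan2(*(d-w)[::-1])-np.pi/2; print("dist",np.linalg.norm(d-w),"yaw",yaw)
s=cv2.imread("pics/scene0.png").max(2)
m=np.zeros(s.shape,np.uint8); m[170:195,330:350]=(s[170:195,330:350]<50)*255
ys,xs=np.nonzero(m); print("scene handle",xs.min(),xs.max(),ys.min(),ys.max())
top=[[xs[ys<ys.min()+4].mean(),ys.min()+1.5]]
p=ray("scene",top,.163)[0]; print("handle top",p,np.linalg.norm(p[:2]-w))
b=np.argwhere(g[280:302,358:378]<28); print(b.min(0)+[280,358],b.max(0)+[280,358],b.mean(0)+[280,358])
p2=ray("top",[(b.mean(0)+[280,358])[::-1]],.155)[0]; print(p2,np.linalg.norm(p2[:2]-w))
for q in(p,p2):
    a=np.arctan2(q[1]-w[1],q[0]-w[0]); print("ang",a,"flow",(a-yaw)%(2*np.pi), "grip",w+.05*np.array([np.cos(a),np.sin(a)]))
big=cv2.resize(cv2.imread("pics/top0.png")[225:340,245:405],None,fx=5,fy=5,interpolation=2); cv2.imwrite("pics/c.png",big)
E
```

```text
wheel [ 0.50853102 -0.04590999] 0.05260085341430081 enc 0.5075784921646118 -0.04617705196142197 0.05480261892080307
small [0.47825013 0.11563803] 0.02286849076041814 enc 0.47802311182022095 0.11587432026863098 0.02430148422718048
dist 0.1643614805309072 yaw 0.18529197786241403
scene handle 337 343 176 192
handle top [ 0.4702796  -0.06949134  0.163     ] 0.044936084984093634
[292 363] [294 366] [293.2 364. ]
[ 0.46183546 -0.06662673  0.155     ] 0.05108482025568807
ang -2.5891413859844206 flow 3.5087519433327516 grip [ 0.46596899 -0.07214876]
ang -2.724027374492024 flow 3.373865954825148 grip [ 0.46282707 -0.0661868 ]
```

View pics/c.png

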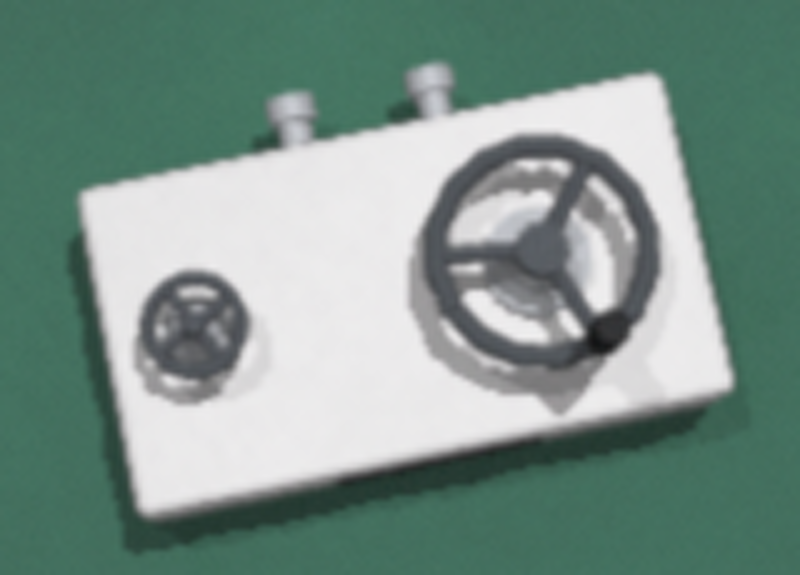

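The crop puts the hub at about (353.6,274.6) and the handle top at about (366.2,291.4) in the full top image. The wheel fit gives a radius of about 52 mm and an axis distance of 164 mm, which agrees with the sizes given.

```bash
cat >> h.py <<'E'
from scipy.spatial.transform import Rotation as Ro
def local(v): return Ro.from_quat(ctrl.get_state()["tcp_rot"]).inv().apply(v)/.025
E
python3 - <<'E'
from h import *
w=np.array([.5083,-.0460])
h=ray("top",[[366.2,291.4]],.165)[0][:2]; a=np.arctan2(*(h-w)[::-1]); print(h,np.linalg.norm(h-w),a,a-.185+2*np.pi)
print("bottle",ray("top",[[488,268]],.1),"rack",ray("top",[[155,269]],.105))
p=ctrl.get_state()["eef_pos"]
v=np.array([.46,.35,.25]); print(local(v-p)); print(local(np.r_[h,.22]-v))
E
```

```text
[ 0.46469352 -0.07077242] 0.050151745340117966 -2.6249666979121855 3.4732186092674007
bottle [[ 0.52048743 -0.36603502  0.1       ]] rack [[0.53282588 0.41574582 0.105     ]]
[-14.53422737  -8.99427043  -0.78229479]
[ -4.19573564 -16.29806884   1.23413309]
```

Request:
arm_command --steps '[100, -0.9, -0.55, -0.1, 0, 100, -0.9, -0.55, -0.1, 0, 100, -0.9, -0.55, -0.1, 0, 100, -0.9, -0.55, -0.1, 0, 100, -0.9, -0.55, -0.1, 0, 100, -0.9, -0.55, -0.1, 0, 100, -0.9, -0.55, -0.1, 0, 100, -0.9, -0.55, -0.1, 0]' --squeeze 60

```text
time: 0.77
eef_pos: [0.31, 0.5045, 0.2508]
tcp_rot: [0.12, 0.993, -0.0, -0.0]
contact_force: [-0.8, 0.1, -0.3]
opening: 1.0
finger_force: 0.0
```

Request:
arm_command --steps '[100, -0.9, -0.55, 0, 0, 100, -0.9, -0.55, 0, 0, 100, -0.9, -0.55, 0, 0, 100, -0.9, -0.55, 0, 0, 100, -0.9, -0.55, 0, 0, 100, -0.9, -0.55, 0, 0, 100, -0.9, -0.55, 0, 0, 100, -0.9, -0.55, 0, 0]'

```text
time: 1.43
eef_pos: [0.4585, 0.3548, 0.2507]
tcp_rot: [0.12, 0.993, -0.0, -0.0]
contact_force: [0.7, 0.5, 0.1]
opening: 0.997
finger_force: 0.0
```

Request:
arm_command --steps '[100, -0.25, -0.95, 0, 0, 100, -0.25, -0.95, 0, 0, 100, -0.25, -0.95, 0, 0, 100, -0.25, -0.95, 0, 0, 100, -0.25, -0.95, 0, 0, 100, -0.25, -0.95, 0, 0, 100, -0.25, -0.95, 0, 0, 100, -0.25, -0.95, 0, 0]'

```text
time: 2.1
eef_pos: [0.4608, 0.1584, 0.2508]
tcp_rot: [0.12, 0.993, -0.0, -0.0]
contact_force: [0.6, 0.1, -0.1]
opening: 1.003
finger_force: 0.0
```

Request:
arm_command --steps '[100, -0.25, -0.95, 0, 0, 100, -0.25, -0.95, 0, 0, 100, -0.25, -0.95, 0, 0, 100, -0.25, -0.95, 0, 0, 100, -0.25, -0.95, 0, 0, 100, -0.25, -0.95, 0, 0, 100, -0.25, -0.95, 0, 0, 100, 0, 0, 0, 0]'

```text
time: 2.77
eef_pos: [0.464, -0.0154, 0.2509]
tcp_rot: [0.122, 0.993, -0.001, -0.0]
contact_force: [-0.7, -1.1, 0.4]
opening: 0.999
finger_force: 0.0
```

```bash
python3 - <<'E'
from h import *
p=ctrl.get_state()["eef_pos"]; print(local(np.array([.4647,-.0708,.127])-p))
snap("scene","s1"); im=cv2.imread("pics/s1.png"); cv2.imwrite("pics/s1c.png",cv2.resize(im[120:300,250:450],None,fx=3,fy=3))
E
```

```text
[-0.56680447 -2.13613024  4.96001437]
```

View pics/s1c.png

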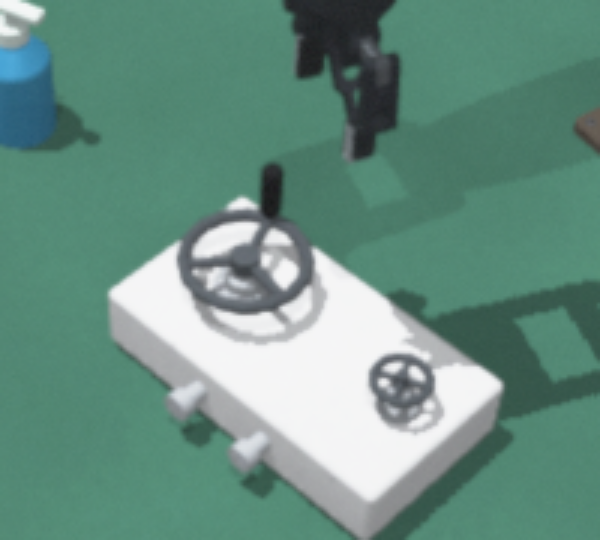

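The scene crop shows the open gripper hanging beside the black handle, whose top is at crop (271,170), or full (340,177). Nothing has been touched.

Request:
arm_command --steps '[100, -0.2, -0.7, 0, 0, 100, -0.2, -0.7, 0, 0, 100, -0.2, -0.75, 0, 0, 100, 0, 0, 0.5, 0, 100, 0, 0, 0.9, 0, 100, 0, 0, 0.9, 0, 100, 0, 0, 0.4, 0, 100, 0, 0, 0, 0]'

```text
time: 3.48
eef_pos: [0.4636, -0.0662, 0.18]
tcp_rot: [0.12, 0.993, 0.001, -0.004]
contact_force: [-0.4, -0.8, -0.4]
opening: 1.003
finger_force: 0.0
```

```bash
python3 - <<'E'
from h import *
p=ctrl.get_state()["eef_pos"]; print(p,local(np.array([.4647,-.0708,.127])-p))
im=snap("top","t2"); cv2.imwrite("pics/t2c.png",cv2.resize(im[225:340,275:435,::-1],None,fx=4,fy=4))
im=snap("scene","s2");cv2.imwrite("pics/s2c.png",cv2.resize(im[120:260,270:430,::-1],None,fx=4,fy=4))
E
```

```text
[ 0.4636313  -0.06615414  0.17998347] [-0.1016382  -0.17322573  2.11840066]
```

View pics/s2c.png

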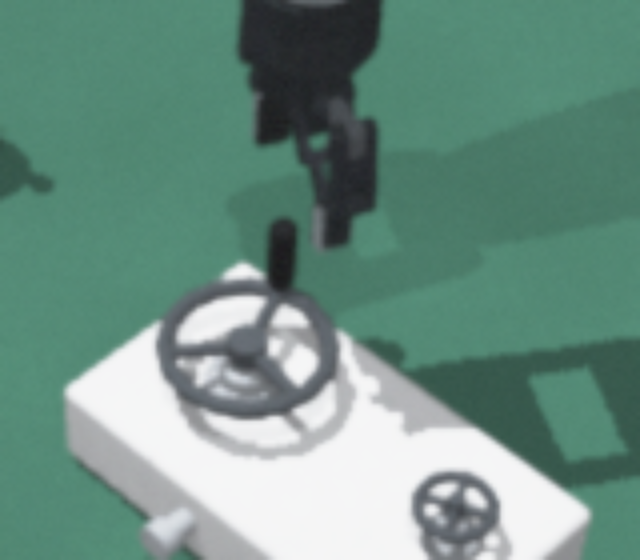

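The fingers now straddle the handle from above: the handle top is at crop (282,228), and the fingertips are behind-left and right of it. Next I lower the gripper and close it.

Request:
arm_command --steps '[100, -0.1, -0.15, 0.4, 0, 100, 0, 0, 0.6, 0, 100, 0, 0, 0.6, 0, 100, 0, 0, 0.4, 0, 100, 0, 0, 0.1, 0, 100, 0, 0, 0, 0, 100, 0, 0, 0, 0, 60, 0, 0, 0, 0]'

```text
time: 4.25
eef_pos: [0.4683, -0.0726, 0.1325]
tcp_rot: [0.12, 0.993, -0.0, 0.001]
contact_force: [0.6, -0.3, 0.2]
opening: 0.884
finger_force: 0.0
```

Request:
arm_command --steps '[0, 0, 0, 0, 0, 0, 0, 0, 0, 0, 0, 0, 0, 0, 0, 0, 0, 0, 0, 0, 0, 0, 0, 0, 0, 0, 0, 0, 0, 0, 0, 0, 0, 0, 0, 0, 0, 0, 0, 0]'

```text
time: 4.92
eef_pos: [0.4675, -0.0728, 0.1319]
tcp_rot: [0.12, 0.993, -0.001, -0.0]
contact_force: [-3.1, -2.6, 4.7]
opening: 0.188
finger_force: 58.8
```

```bash
cat >> h.py <<'E'
W=np.array([.5083,-.0460]); YAW=.185
def ang():
    p=ctrl.get_state()["eef_pos"][:2]-W; return np.arctan2(p[1],p[0]),np.linalg.norm(p)
def arc(a0,da,n):
    a=a0+da*np.arange(n+1); c=W+.05*np.c_[np.cos(a),np.sin(a)]
    return np.round(local(np.c_[np.diff(c,axis=0),np.zeros(n)])[:,:2],2)
E
python3 - <<'E'
from h import *
print(ang()); print(arc(-2.62,-.25,14).tolist())
E
```

```text
(np.float64(-2.5598085097740544), np.float64(0.04882792989914054))
[[0.3, 0.4], [0.19, 0.46], [0.07, 0.49], [-0.06, 0.5], [-0.18, 0.47], [-0.29, 0.41], [-0.38, 0.32], [-0.45, 0.22], [-0.49, 0.1], [-0.5, -0.02], [-0.48, -0.14], [-0.43, -0.26], [-0.35, -0.35], [-0.25, -0.43]]
```

Request:
arm_command --steps '[0, 0.3, 0.4, 0.1, 0, 0, 0.2, 0.45, 0, 0, 0, 0.05, 0.5, 0, 0, 0, -0.05, 0.5, 0, 0, 0, -0.2, 0.45, 0, 0, 0, -0.3, 0.4, 0, 0, 0, -0.4, 0.3, 0, 0, 0, 0, 0, 0, 0]'

```text
time: 5.58
eef_pos: [0.4984, 0.0001, 0.1318]
tcp_rot: [0.12, 0.993, 0.002, 0.003]
contact_force: [1.2, 5.0, 10.3]
opening: 0.19
finger_force: 60.2
```

```bash
python3 - <<'E'
from h import *
print(ang(),ctrl.get_state()["eef_pos"]); print(arc(ang()[0],-.25,8).tolist())
E
```

```text
(np.float64(1.781876299613083), np.float64(0.04719208298922486)) [4.98412502e-01 1.44664777e-04 1.31778304e-01]
[[-0.47, 0.16], [-0.5, 0.04], [-0.49, -0.09], [-0.45, -0.2], [-0.39, -0.31], [-0.3, -0.4], [-0.19, -0.46], [-0.07, -0.49]]
```

Request:
arm_command --steps '[0, -0.45, 0.2, 0, 0, 0, -0.5, 0.05, 0, 0, 0, -0.5, -0.05, 0, 0, 0, -0.45, -0.2, 0, 0, 0, -0.4, -0.3, 0, 0, 0, -0.3, -0.4, 0, 0, 0, 0, 0, 0, 0]'

```text
time: 6.17
eef_pos: [0.559, -0.0349, 0.1319]
tcp_rot: [0.121, 0.993, 0.001, 0.006]
contact_force: [5.9, -1.3, 5.6]
opening: 0.192
finger_force: 59.6
```

```bash
python3 - <<'E'
from h import *
s=ctrl.get_state();print(ang(),s["eef_pos"],s["contact_force"]); print(arc(ang()[0],-.15,3).tolist())
E
```

```text
(np.float64(0.21482014899885288), np.float64(0.05185959400165165)) [ 0.55896759 -0.034945    0.13187608] [ 5.85541888 -1.33597646  5.56020421]
[[-0.11, -0.28], [-0.07, -0.29], [-0.02, -0.3]]
```

Request:
arm_command --steps '[0, -0.05, -0.15, 0, 0, 0, -0.05, -0.15, 0, 0, 0, 0, 0, 0, 0, 0, 0, 0, 0, 0]'

```text
time: 6.5
eef_pos: [0.5598, -0.039, 0.1319]
tcp_rot: [0.121, 0.993, 0.004, 0.007]
contact_force: [9.2, 9.7, 5.7]
opening: 0.188
finger_force: 59.7
```

```bash
python3 - <<'E'
from h import *
s=ctrl.get_state();print(ang(),s["eef_pos"],s["contact_force"])
E
```

```text
(np.float64(0.13420144214740906), np.float64(0.051945637085677)) [ 0.55977857 -0.03904973  0.13187263] [9.21626361 9.70206525 5.69754676]
```

Request:
arm_command --steps '[0, 0, -0.15, 0, 0, 0, 0, -0.15, 0, 0, 0, 0, 0, 0, 0, 0, 0, 0, 0, 0]'

```text
time: 6.83
eef_pos: [0.5596, -0.0397, 0.1319]
tcp_rot: [0.123, 0.992, 0.012, 0.009]
contact_force: [15.6, 30.3, 4.0]
opening: 0.195
finger_force: 60.0
```

```bash
python3 - <<'E'
from h import *
s=ctrl.get_state();print(ang(),s["eef_pos"],s["contact_force"])
im=snap("top","t3"); cv2.imwrite("pics/t3c.png",cv2.resize(im[215:340,275:435,::-1],None,fx=4,fy=4))
E
```

```text
(np.float64(0.12310580034186751), np.float64(0.051664200510577844)) [ 0.55957321 -0.03965589  0.13188039] [15.56869557 30.33661896  4.04756129]
```

View pics/t3c.png

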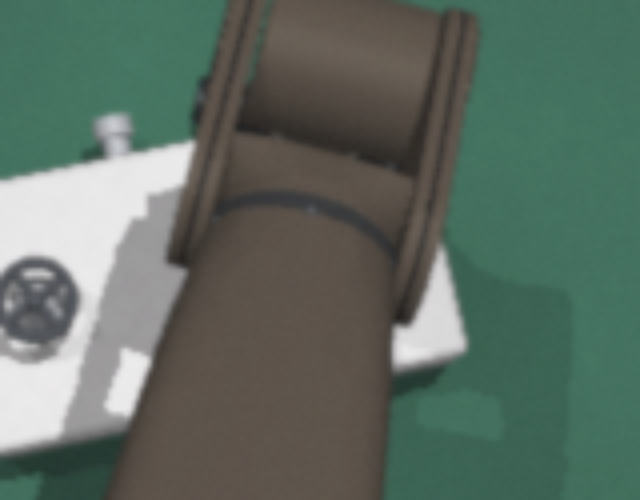

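Pushing on raised the force to 30 N with no motion, so the wheel is against its stop. The top view shows only the arm covering the wheel, with the small wheel untouched at crop (37,300). Next is the back-off.

```bash
python3 - <<'E'
from h import *
R=Ro.from_quat([.12,.9928,0,0])
n=24;a=.185+2*np.pi/n*np.arange(n+1);c=W+.05*np.c_[np.cos(a),np.sin(a)]
print(np.round(R.inv().apply(np.c_[np.diff(c,axis=0),np.zeros(n)])[:,:2]/.025,2).tolist())
E
```

```text
[[0.28, 0.44], [0.38, 0.36], [0.46, 0.25], [0.51, 0.12], [0.52, -0.02], [0.5, -0.15], [0.44, -0.28], [0.36, -0.38], [0.25, -0.46], [0.12, -0.51], [-0.02, -0.52], [-0.15, -0.5], [-0.28, -0.44], [-0.38, -0.36], [-0.46, -0.25], [-0.51, -0.12], [-0.52, 0.02], [-0.5, 0.15], [-0.44, 0.28], [-0.36, 0.38], [-0.25, 0.46], [-0.12, 0.51], [0.02, 0.52], [0.15, 0.5]]
```

Request:
arm_command --steps '[0, 0.05, 0.2, 0, 0, 0, 0.05, 0.15, 0, 0, 0, 0, 0, 0, 0]'

```text
time: 7.13
eef_pos: [0.5595, -0.0382, 0.1319]
tcp_rot: [0.12, 0.993, 0.002, 0.01]
contact_force: [14.2, 4.9, 0.4]
opening: 0.191
finger_force: 59.9
```

Request:
arm_command --steps '[0, 0.18, 0.46, 0, 0, 0, 0.38, 0.36, 0, 0, 0, 0.46, 0.25, 0, 0, 0, 0.51, 0.12, 0, 0, 0, 0.52, -0.02, 0, 0, 0, 0.5, -0.15, 0, 0, 0, 0.44, -0.28, 0, 0, 0, 0.36, -0.38, 0, 0]'

```text
time: 7.8
eef_pos: [0.4767, -0.0114, 0.1318]
tcp_rot: [0.12, 0.993, 0.0, 0.006]
contact_force: [6.2, -2.6, 4.5]
opening: 0.194
finger_force: 60.6
```

Request:
arm_command --steps '[0, 0.25, -0.46, 0, 0, 0, 0.12, -0.51, 0, 0, 0, -0.02, -0.52, 0, 0, 0, -0.15, -0.5, 0, 0, 0, -0.28, -0.44, 0, 0, 0, -0.38, -0.36, 0, 0, 0, -0.46, -0.25, 0, 0, 0, -0.51, -0.12, 0, 0]'

```text
time: 8.47
eef_pos: [0.4924, -0.095, 0.1317]
tcp_rot: [0.122, 0.993, 0.004, 0.003]
contact_force: [1.4, 12.5, 12.8]
opening: 0.187
finger_force: 61.5
```

Request:
arm_command --steps '[0, -0.52, 0.02, 0, 0, 0, -0.5, 0.15, 0, 0, 0, -0.44, 0.28, 0, 0, 0, -0.36, 0.38, 0, 0, 0, -0.25, 0.46, 0, 0, 0, -0.12, 0.51, 0, 0, 0, 0.02, 0.52, 0, 0, 0, 0.15, 0.5, 0, 0]'

```text
time: 9.13
eef_pos: [0.5604, -0.0416, 0.1319]
tcp_rot: [0.121, 0.993, -0.001, 0.007]
contact_force: [6.2, -3.9, 5.3]
opening: 0.19
finger_force: 60.6
```

Request:
arm_command --steps '[0, 0.28, 0.44, 0, 0, 0, 0.38, 0.36, 0, 0, 0, 0.46, 0.25, 0, 0, 0, 0.51, 0.12, 0, 0, 0, 0.52, -0.02, 0, 0, 0, 0.5, -0.15, 0, 0, 0, 0.44, -0.28, 0, 0, 0, 0.36, -0.38, 0, 0]'

```text
time: 9.8
eef_pos: [0.4767, -0.0114, 0.1318]
tcp_rot: [0.12, 0.993, 0.0, 0.006]
contact_force: [7.1, -2.4, 3.8]
opening: 0.191
finger_force: 60.6
```

Request:
arm_command --steps '[0, 0.25, -0.46, 0, 0, 0, 0.12, -0.51, 0, 0, 0, -0.02, -0.52, 0, 0, 0, -0.15, -0.5, 0, 0, 0, -0.28, -0.44, 0, 0, 0, -0.38, -0.36, 0, 0, 0, -0.46, -0.25, 0, 0, 0, -0.51, -0.12, 0, 0]'

```text
time: 10.47
eef_pos: [0.4924, -0.095, 0.1317]
tcp_rot: [0.122, 0.993, 0.004, 0.003]
contact_force: [1.0, 12.1, 12.9]
opening: 0.191
finger_force: 61.5
```

Request:
arm_command --steps '[0, -0.52, 0.02, 0, 0, 0, -0.5, 0.15, 0, 0, 0, -0.44, 0.28, 0, 0, 0, -0.36, 0.38, 0, 0, 0, -0.25, 0.46, 0, 0, 0, -0.12, 0.51, 0, 0, 0, 0, 0, 0, 0, 0, 0, 0, 0, 0]'

```text
time: 11.13
eef_pos: [0.5575, -0.0659, 0.1318]
tcp_rot: [0.12, 0.993, 0.0, 0.006]
contact_force: [5.5, 0.4, 5.6]
opening: 0.192
finger_force: 60.7
```

Request:
arm_command --steps '[0, 0.02, 0.52, 0, 0, 0, 0.15, 0.5, 0, 0, 0, 0.02, 0.03, 0, 0, 0, 0, 0, 0, 0, 0, 0, 0, 0, 0, 0, 0, 0, 0, 0]'

```text
time: 11.63
eef_pos: [0.5598, -0.0389, 0.1319]
tcp_rot: [0.121, 0.993, 0.001, 0.007]
contact_force: [8.0, 2.7, 4.5]
opening: 0.187
finger_force: 60.5
```

```bash
python3 - <<'E'
from h import *
s=ctrl.get_state();print(ang(),s["eef_pos"],s["contact_force"],local(np.array([.5597,-.0393,.1319])-s["eef_pos"]))
im=snap("scene","s4");cv2.imwrite("pics/s4c.png",cv2.resize(im[120:300,270:430,::-1],None,fx=3,fy=3))
E
```

```text
(np.float64(0.13724362774288942), np.float64(0.05197354127721971)) [ 0.55978483 -0.03888933  0.13185971] [8.02710575 2.67324807 4.46676252] [-0.00066477 -0.01675367 -0.00167824]
```

View pics/s4c.png

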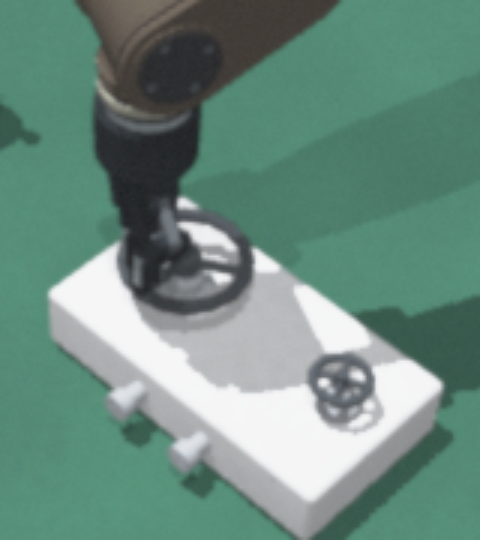

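The gripper holds the crank at crop (145,265), on the unit's +x side where the stop was. The small wheel at (340,380) is unchanged, and the TCP is back within 0.5 mm of its pose at the stop, two turns on. I'm handing in.

```bash
python3 -c "
from plant import ctrl
print(ctrl.sign_off())"
```

```text
the job is handed in; nothing more can be done
None
```

I shut the larger wheel against its stop, backed it off two full turns counter-clockwise, and handed the job in with the crank handle still gripped at about 60 N; the hand-in returned no verdict.

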